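Uncover the sprouted seedlings

TASK

The seedlings have come up in one of the two propagators: with your fingertips push its clear lid up by the front lip and over until it rests wide open by itself, and press its red heater rocker to off. Go gently, neither flinging the lid nor pressing on it hard. Leave the bare propagator shut and switched on, leave everything where it stands, and pick nothing up.

Things in the scene. Friction and masses are not known exactly. Their poses are not given: they have to be found in the camera images.
- sprouted_propagator: The one to open: black base 170 deep (x) x 230 wide (y) x 60 mm high, loose on the bench (2.6 kg), small green seedlings showing through its clear hood. Origin: centre of the underside; x to the back (hinge side), y to its left end, z up. A grey pod on its right (-y) end, x -85..11, y -114..-174 mm, 52 mm high, carries the red rocker. 70 mm behind it are free.
- sprouted_lid (a joint): Lid angle, rad: 0 shut, grows as the front swings up and back on the rear hinge; 1.80 fully open on its stops, tilted back beyond upright. Clear hood 173 deep x 234 wide x 66 mm high on a green rim, about 0.3 kg, green lip in front. It balances near 1.2 rad: below that it falls shut, beyond it falls open by itself. Hinge nearly free; lifting at the lip takes 1 to 2 N.
- sprouted_lip (a point): Middle of the front edge of the lid's green grip lip, half-way through its thickness (moves with the lid). The lip is 110 mm wide, 6 mm thick, stands out 28 mm at the hood's lower edge; this edge is 200 mm from the hinge line. Shut: x -112, z 62 to 68 mm in the base's frame, free air below it to the bench. Axes: x towards the hinge, z to the lid's top.
- sprouted_hinge (a point): Middle of the sprouted propagator's hinge line, which runs along its y; at x +88, z 62 mm in the base's frame. Axes as the base's.
- sprouted_switch (a joint): Its heater rocker, rad: 0 on (near, robot-side end stands up), 0.36 off (near end pressed down about 8 mm to the stop). Stays where it is left; pressing takes about 4 N. Red, 46 long (x) x 27 mm wide, standing above the pod, middle at x -48, y -146, z 61 mm of the base.
- sprouted_switch_press (a point): Where to press the sprouted propagator's rocker: on top of its near half, 16 mm from its pivot, at x -64, y -146, z 68 mm in the base's frame (fixed to the base). Straight down from here switches the heater off.
- bare_propagator: The other propagator, same make and sizes, with bare brown compost: to stay shut and on. Origin and axes as for the sprouted one.
- bare_lid (a joint): Lid angle of the bare propagator, rad: 0 shut.
- bare_switch (a joint): Heater rocker of the bare propagator, rad: 0 on, 0.36 off.
- pot: Bystander: terracotta pot, 68 mm across, 64 mm high. Origin under its centre.
- trowel: Bystander: hand trowel lying along its x axis, about 305 mm long, 66 mm wide, 27 mm high. Origin on the bench under its middle.
- dibber: Bystander: wooden dibber with a T handle lying along its x axis, 227 mm long, handle 110 mm wide, 29 mm high. Origin on the bench.
- sprayer: Bystander: hand sprayer, pale bottle 76 mm across with a green head, 227 mm high. Origin under its centre.
- thermometer: Bystander: round white thermometer lying flat, 72 mm across, 22 mm high. Origin under its centre.
- six_pack: Bystander: black six-cell pack of young plants, 130 x 85 x 52 mm plus leaves. Origin under its centre.

How it is judged:
By the outcome, as a careful person would: the job done as asked, in the order asked, and still so for the second after the job is handed in, with the robot touching nothing.
It also fails if it takes over 53 s, if anything falls off the work surface, if the arm or the gripper's body presses on something with over 40 N, if the wrist force passes 120 N, or if a joint passes its speed limit or range.

ROBOT

A 7-joint arm with a two-finger parallel gripper is mounted at the origin on the work surface. World frame = base frame: x ahead of the robot, y to its left, z up, the work surface at z = 0. Lengths are in m, angles in rad, forces in N, time in s.
With the tool pointing down it reaches from about 0.35 to 0.9 m from the base axis. Payload 19.9 kg.
Tool frame: the origin (TCP) lies midway between the tips of the shut fingers; the grasp point (between the pads) lies 19 mm behind it; z points along the fingers, y is the direction in which the jaws open and shut (so a half turn about z gives the same grasp; the last joint's range is limited). The gripper opens to 94 mm and grips with 3 to 60 N. Pads are 16 mm wide; open, the fingers measure 119 mm over their backs; the gripper's body (75 mm by 177 mm) begins 78 mm behind the grasp point.
Start: joints at [1.075, 0.417, -0.01, 1.614, 0.005, 1.111, -0.053], TCP at [0.275, -0.561, 0.205] pointing down, gripper open.
Joint ranges: [-2.81, 2.81], [-0.39, 2.02], [-1.27, 1.25], [0.06, 2.57], [-1.19, 4.33], [0.19, 2], [-2.82, 2.82]. Speed limits (rad/s): [1.89, 1.89, 2.39, 2.39, 3.01, 3.01, 3.01].

INTERFACE

Orientations are given as a unit quaternion [w, x, y, z].
In Python, from station import * gives the robot as it stands. The module is installed in compiled form; this text tells all that it offers.
- The arm moves only by the tool carry_out, never from a script. Its argument "increments" is a list that holds one entry, the list of rows, each a list of 7 numbers: the opening, from 0 (shut) to 1 (fully open), then the shift along the tool's x, y, z in mm, then the turn, a rotation vector about the tool's x, y, z in rad. In form: [[[hand, dx, dy, dz, rx, ry, rz], ...]]. A call has 1 to 5 rows; each row is the pose to reach, as a shift and turn from the pose commanded when the call began, along the tool's axes at that moment; what a row does not reach only later rows make up. A row lasts 1/12 s, in which the tool goes at most 41.7 mm and 7.16 degrees, less where a joint would pass 70% of its speed; a pose out of reach is approached as far as the arm can. A call with a gripper value outside its range is refused whole. The fingers move at their own pace and stop on an object; "squeeze" is the grip in N (left out, the last holds). Time passes only in rows, so rows that repeat a pose let the fingers close. It gives the time, the measured TCP pose, the force and the opening at its end, in the units of the state.
- sense(): the state, without advancing time (a new reading comes with each control period).
- capture(name): name is "side" or "top"; returns a dict with "image" (384x512x3 uint8, red, green, blue), "intrinsics" (3x3 intrinsics, pixels), "extrinsics" (4x4, takes a point from camera to world coordinates). Camera axes: x right, y down, z forward; pixel columns grow to the right and rows downward; lengths in m; the calibration is good to about 2 mm. A picture is of the moment at which its call begins. There is no depth.
- sign_off(): hands the job in, once; it reports no verdict.
The state is a dict: "clock": time; "q": joint angles; "joint_vel": joint speeds; "tau": joint torques, N m; "eef_pos": TCP position; "orientation": TCP orientation; "ft_force": force on the tool from outside, world axes, zero at the start; "wrist_torque": the same for the moment, N m; "grip_width": finger opening in m.
Only numpy, scipy, OpenCV 4.12 (cv2) and the standard library are available. Lean on these libraries where they do the work, as an engineer would, in place of code of your own. Each camera call takes 0.05 s, during which the arm holds its last target.

## Working session

There is one attempt and no reset: what is moved stays moved. The work goes in short steps, Python scripts to look and compute and a tool call to move; the robot and the scene stay as the last step left them, time stands still between calls to the robot, and variables do not carry over. Pictures are saved under pics/ and viewed, and the job is handed in when it is done.

Besides the shell and the picture viewer there is one more tool, called after "Emit:" by a JSON object that holds its "api" and its "payload", one argument or row to a line. carry_out: Moves the arm, as the interface text tells. Its arguments: {"type":"object","properties":{"increments":{"type":"array","items":{"type":"array","items":{"type":"array","items":{"type":"number"}}}},"squeeze":{"type":"number"}},"required":["increments"]}

```bash
mkdir -p pics; python3 - <<'E'
from station import *
import cv2,numpy as np
s=sense();print({k:np.round(v,3).tolist() for k,v in s.items()})
for n in("side","top"):
    c=capture(n);cv2.imwrite(f"pics/{n}0.png",c["image"][:,:,::-1]);print(n,np.round(c["intrinsics"],1).tolist(),np.round(c["extrinsics"],4).tolist())
E
```

```text
{'clock': 0.0, 'q': [1.075, 0.418, -0.01, 1.614, 0.005, 1.111, -0.053], 'joint_vel': [0.002, -0.002, -0.001, 0.001, -0.0, 0.001, 0.0], 'tau': [0.0, -85.127, 0.638, -42.599, -0.049, 0.019, 0.0], 'eef_pos': [0.274, -0.561, 0.205], 'orientation': [-0.001, 0.974, 0.225, -0.0], 'ft_force': [0.07, 0.606, 0.008], 'wrist_torque': [0.001, -0.023, 0.0], 'grip_width': 0.094}
side [[382.4, 0.0, 251.9], [0.0, 382.4, 191.9], [0.0, 0.0, 1.0]] [[-0.8498, -0.3356, 0.4065, 0.0369], [-0.527, 0.5238, -0.6692, 0.7701], [0.0117, -0.7829, -0.622, 0.8126], [0.0, 0.0, 0.0, 1.0]]
top [[433.1, 0.0, 251.4], [0.0, 433.1, 184.7], [0.0, 0.0, 1.0]] [[0.0077, -0.9914, 0.131, 0.3176], [-0.9999, -0.009, -0.0094, -0.0125], [0.0105, -0.1309, -0.9913, 1.5912], [0.0, 0.0, 0.0, 1.0]]
```

View pics/side0.png

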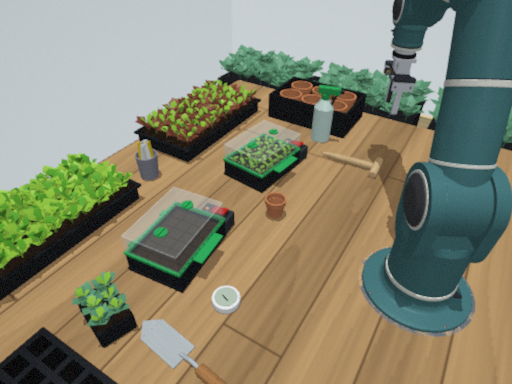

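View pics/top0.png

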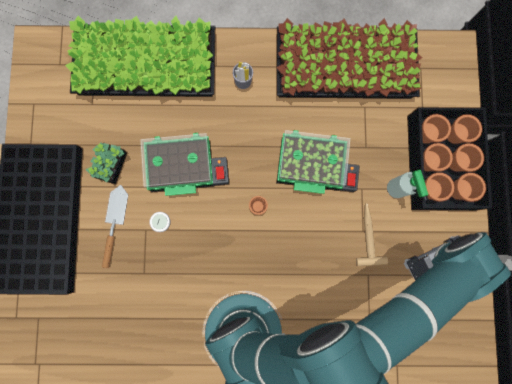

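```bash
cat > h.py <<'E'
from station import *
import cv2,numpy as np
def ray(c,u,v):
    K,E=c["intrinsics"],c["extrinsics"]
    d=E[:3,:3]@np.linalg.inv(K)@np.array([u,v,1.]);return E[:3,3],d
def onz(c,u,v,z):
    o,d=ray(c,u,v);return o+d*(z-o[2])/d[2]
def tri(c1,p1,c2,p2):
    o1,d1=ray(c1,*p1);o2,d2=ray(c2,*p2)
    t=np.linalg.lstsq(np.c_[d1,-d2],o2-o1,rcond=None)[0]
    a,b=o1+t[0]*d1,o2+t[1]*d2;return (a+b)/2,np.linalg.norm(a-b)
def proj(c,p):
    E=c["extrinsics"];q=E[:3,:3].T@(np.asarray(p)-E[:3,3]);q=c["intrinsics"]@q;return q[:2]/q[2]
E
python3 - <<'E'
from h import *
for n,(x0,y0,x1,y1) in (("top",(265,120,375,205)),("side",(210,110,320,200))):
    c=capture(n);im=c["image"]
    hsv=cv2.cvtColor(im,cv2.COLOR_RGB2HSV);H,S,V=cv2.split(hsv)
    roi=np.zeros(H.shape,np.uint8);roi[y0:y1,x0:x1]=1
    g=((H>62)&(H<85)&(S>150)&(V>60)&(roi>0)).astype(np.uint8)
    r=(((H<5)|(H>174))&(S>180)&(V>90)&(roi>0)).astype(np.uint8)
    for nm,m in(("g",g),("r",r)):
        k,l,st,ce=cv2.connectedComponentsWithStats(m)
        for i in range(1,k):
            if st[i,4]>15:
                pts=np.argwhere(l==i)[:,::-1].astype(np.float32)
                print(n,nm,st[i],ce[i].round(1),[tuple(np.round(a,1)) for a in cv2.minAreaRect(pts)[:2]],round(cv2.minAreaRect(pts)[2],1),onz(c,*ce[i],0.065).round(3))
    cv2.imwrite(f"pics/{n}z.png",cv2.resize(im[y0:y1,x0:x1,::-1],None,fx=7,fy=7,interpolation=cv2.INTER_CUBIC))
E
```

```text
top r [348 174   7  12  82] [351.  179.5] [(np.float64(351.0), np.float64(179.5)), (np.float64(11.0), np.float64(6.0))] 90.0 [ 0.541 -0.382  0.065]
side g [270 130   7   4  24] [273.  131.5] [(np.float64(273.0), np.float64(131.5)), (np.float64(3.0), np.float64(6.0))] 90.0 [ 0.657 -0.403  0.065]
side g [248 143   9   5  39] [252. 145.] [(np.float64(252.0), np.float64(145.0)), (np.float64(4.0), np.float64(8.0))] 90.0 [ 0.673 -0.273  0.065]
side g [224 148  77  31 391] [271.1 164.9] [(np.float64(263.8), np.float64(165.3)), (np.float64(24.2), np.float64(76.8))] 81.5 [ 0.549 -0.198  0.065]
```

View pics/topz.png

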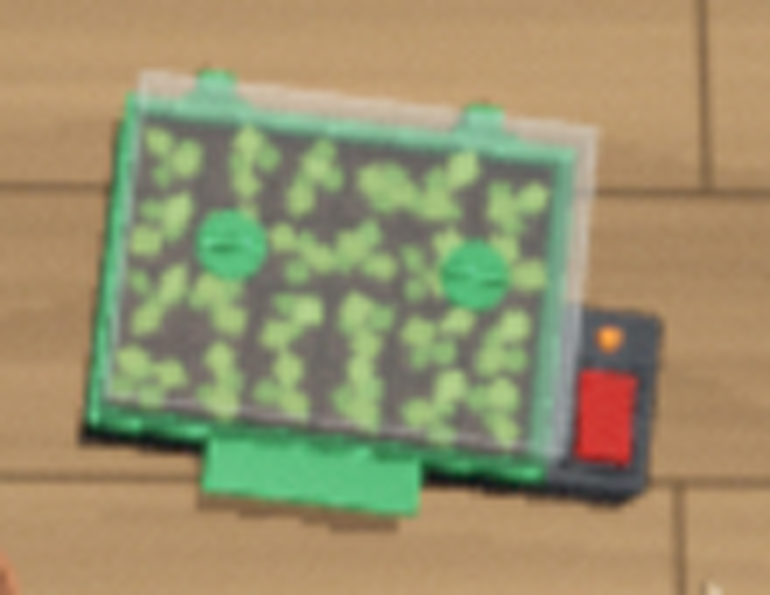

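View pics/sidez.png

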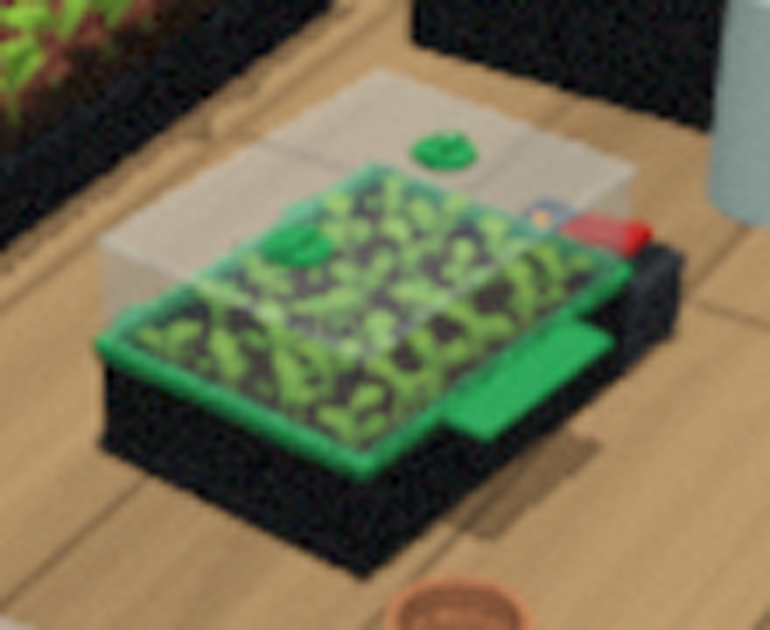

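```bash
python3 - <<'E'
from h import *
t=capture("top");s=capture("side")
T=lambda x,y:(265+(x+.5)/7-.5,120+(y+.5)/7-.5)
S=lambda x,y:(210+(x+.5)/7-.5,110+(y+.5)/7-.5)
L=onz(t,*T(203,491),.065);R=onz(t,*T(419,515),.065);print(L,R,np.linalg.norm(L-R))
print(tri(t,T(203,491),s,S(487,437)),tri(t,T(419,515),s,S(612,343)))
yv=(L-R)/np.linalg.norm(L-R);print("yaw",np.arctan2(-yv[0],yv[1]))
# rim corners z .064 (outer): front-left (90,430)->, front-right(545,478)?, back-left(128,92)
for p in((88,428),(130,92),(578,150)):print(p,onz(t,*T(*p),.064))
rk=onz(t,351,179.5,.066)
yaw=np.arctan2(-yv[0],yv[1])
for yaw in(yaw,):
    xv=np.array([np.cos(yaw),np.sin(yaw),0]);yv=np.array([-np.sin(yaw),np.cos(yaw),0])
    b=(L+R)/2+.112*xv;b[2]=0;print("base",b)
    print("rocker meas",rk,"pred",b-.048*xv-.146*yv)
    print("press",b-.064*xv-.146*yv,"hinge",b+.088*xv)
    for n,c in(("t",t),("s",s)):
        im=c["image"][:,:,::-1].copy()
        for P in((-.112,.055,.065),(-.112,-.055,.065),(-.085,.115,.06),(-.085,-.115,.06),(.085,.115,.06),(.085,-.115,.06),(-.085,.115,0),(-.064,-.146,.068),(-.048,-.146,.061),(-.085,-.174,.052),(.011,-.174,.052)):
            q=proj(c,b+P[0]*xv+P[1]*yv+[0,0,P[2]])
            im=im; 
            P2=(int(round(q[0])),int(round(q[1])))
            im[P2[1],P2[0]]=(255,0,255)
        x0,y0=(265,120) if n=="t" else (210,110)
        cv2.imwrite(f"pics/chk_{n}.png",cv2.resize(im[y0:y0+85,x0:x0+110],None,fx=6,fy=6,interpolation=cv2.INTER_NEAREST))
# pot & bystanders
print("pot",onz(t,258,206,.06),"sprayer", onz(t,402,186,.1))
E
```

```text
[ 0.50261518 -0.17697538  0.065     ] [ 0.49132797 -0.2866369   0.065     ] 0.11024087191116594
(array([ 0.50403854, -0.17642025,  0.06468863]), np.float64(0.0030038950971202896)) (array([ 0.49255627, -0.28693253,  0.06153027]), np.float64(0.0017894532340277018))
yaw -0.10256648541170818
(88, 428) [ 0.5345195  -0.11863754  0.064     ]
(130, 92) [ 0.71008187 -0.14037788  0.064     ]
(578, 150) [ 0.68178673 -0.37179174  0.064     ]
base [ 0.60838298 -0.24327346  0.        ]
rocker meas [ 0.54102184 -0.38211521  0.066     ] pred [ 0.54568677 -0.38359161  0.        ]
press [ 0.52977086 -0.38195343  0.        ] hinge [ 0.69592051 -0.25228349  0.        ]
pot [ 0.44395879 -0.05101546  0.06      ] sprayer [ 0.51478648 -0.55152698  0.1       ]
```

View pics/chk_t.png

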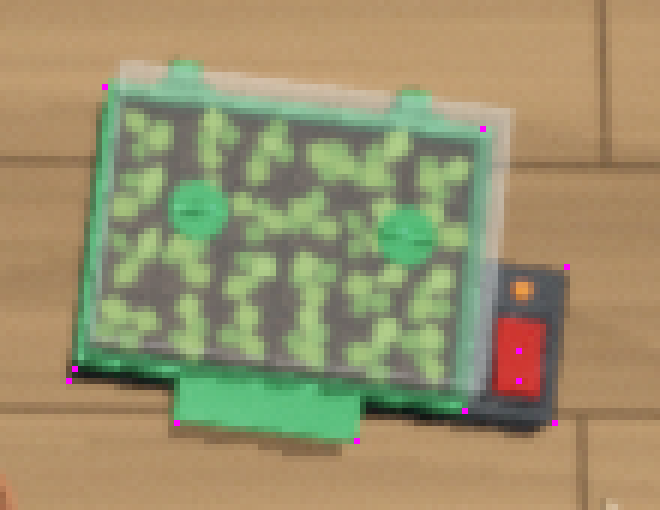

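View pics/chk_s.png

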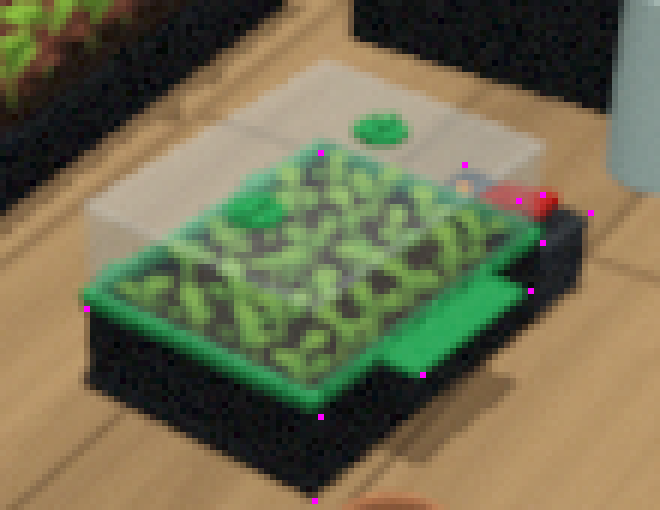

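```bash
cat >> h.py <<'E'
from scipy.spatial.transform import Rotation as R
YAW=-.115
XV=np.array([np.cos(YAW),np.sin(YAW),0]);YV=np.array([-np.sin(YAW),np.cos(YAW),0]);ZV=np.array([0,0,1.])
LIP=np.array([.497,-.2318,.065])
BASE=LIP+.112*XV;BASE[2]=0
def W(x,y,z):return BASE+x*XV+y*YV+z*ZV
def Rp(al,yaw=YAW): # al: pitch below horizontal; tool y=-YV
    xv=np.array([np.cos(yaw),np.sin(yaw),0]);yv=np.array([-np.sin(yaw),np.cos(yaw),0])
    z=np.cos(al)*xv-np.sin(al)*ZV;y=-yv;return R.from_matrix(np.c_[np.cross(y,z),y,z])
def cur():
    s=sense();return np.array(s["eef_pos"]),R.from_quat(np.roll(s["orientation"],-1)),s
def plan(way,hand=0,start=None):
    """way: list of (pos,Rot,nrows); prints calls of 5 rows"""
    p,q,s=cur() if start is None else start
    seq=[]
    for P,Q,n in way:
        rv=(q.inv()*Q).as_rotvec()
        for i in range(1,n+1): seq.append((p+(P-p)*i/n,q*R.from_rotvec(rv*i/n)))
        p,q=P,Q
    b=cur()[:2] if start is None else start[:2]
    for k in range(0,len(seq),5):
        rows=[]
        for P,Q in seq[k:k+5]:
            rows.append([hand]+np.round(b[1].inv().apply(P-b[0])*1000,0).astype(int).tolist()+np.round((b[1].inv()*Q).as_rotvec(),2).tolist())
        # advance base with rounded numbers
        l=rows[-1];b=(b[0]+b[1].apply(np.array(l[1:4])/1000.),b[1]*R.from_rotvec(l[4:]))
        print(rows)
def rep():
    p,q,s=cur();d=p-BASE
    print("t",round(s["clock"],2),"tcp",p.round(4),"inbase",np.round([d@XV,d@YV,d[2]],4),"pitch",round(float(np.arcsin(-q.as_matrix()[2,2])),3),"z",q.as_matrix()[:,2].round(2),"y",q.as_matrix()[:,1].round(2),"F",np.round(s["ft_force"],2),"q",np.round(s["q"],2).tolist())
E
python3 - <<'E'
from h import *
rep();print(BASE,W(-.064,-.146,.068))
plan([(np.array([.36,-.40,.22]),Rp(1.3),7),(W(-.17,0,.16),Rp(.8),8)])
E
```

```text
t 0.3 tcp [ 0.2745 -0.5614  0.2052] inbase [-0.2952 -0.3529  0.2052] pitch 1.57 z [-0.  0. -1.] y [ 0.44 -0.9  -0.  ] F [-0.64  0.23 -0.11] q [1.07, 0.42, -0.01, 1.61, 0.0, 1.11, -0.05]
[ 0.60826022 -0.24465163  0.        ] [ 0.52792993 -0.38234348  0.068     ]
[[0, 21, -15, -2, -0.01, 0.04, 0.08], [0, 42, -31, -4, -0.02, 0.08, 0.16], [0, 63, -46, -6, -0.03, 0.11, 0.24], [0, 84, -61, -8, -0.04, 0.15, 0.32], [0, 105, -77, -11, -0.06, 0.19, 0.4]]
[[0, 14, -22, 1, -0.01, 0.03, 0.09], [0, 28, -45, 1, -0.02, 0.07, 0.17], [0, 37, -66, 10, -0.02, 0.13, 0.17], [0, 47, -88, 19, -0.03, 0.2, 0.17], [0, 56, -109, 28, -0.03, 0.26, 0.16]]
[[0, 3, -23, 10, -0.01, 0.06, 0.0], [0, 7, -46, 20, -0.01, 0.12, 0.0], [0, 10, -68, 30, -0.01, 0.19, 0.0], [0, 13, -91, 40, -0.01, 0.25, 0.0], [0, 17, -114, 51, -0.01, 0.31, 0.0]]
```

Emit:
{"api": "carry_out", "payload": {
  "increments": [
    [[0,21,-15,-2,-0.01,0.04,0.08],[0,42,-31,-4,-0.02,0.08,0.16],[0,63,-46,-6,-0.03,0.11,0.24],[0,84,-61,-8,-0.04,0.15,0.32],[0,105,-77,-11,-0.06,0.19,0.4]]
  ]
}}

```text
clock: 0.72
eef_pos: [0.3355, -0.4453, 0.2163]
orientation: [0.007, 0.995, 0.024, 0.099]
ft_force: [0.6, -0.3, 0.4]
grip_width: 0.0642
```

Emit:
{"api": "carry_out", "payload": {
  "increments": [
    [[0,14,-22,1,-0.01,0.03,0.09],[0,28,-45,1,-0.02,0.07,0.17],[0,37,-66,10,-0.02,0.13,0.17],[0,47,-88,19,-0.03,0.2,0.17],[0,56,-109,28,-0.03,0.26,0.16]]
  ]
}}

```text
clock: 1.13
eef_pos: [0.39, -0.3335, 0.1978]
orientation: [0.012, 0.972, -0.054, 0.229]
ft_force: [1.9, -0.6, 0.2]
grip_width: 0.0305
```

Emit:
{"api": "carry_out", "payload": {
  "increments": [
    [[0,3,-23,10,-0.01,0.06,0],[0,7,-46,20,-0.01,0.12,0],[0,10,-68,30,-0.01,0.19,0],[0,13,-91,40,-0.01,0.25,0],[0,17,-114,51,-0.01,0.31,0]]
  ]
}}

```text
clock: 1.55
eef_pos: [0.4197, -0.2683, 0.1634]
orientation: [0.018, 0.951, -0.049, 0.306]
ft_force: [-0.2, -0.7, -0.3]
grip_width: 0.0006
```

```bash
python3 - <<'E'
from h import *
rep()
plan([(W(-.17,0,.10),Rp(.8),5)])
E
```

```text
t 1.55 tcp [ 0.4197 -0.2683  0.1634] inbase [-0.1846 -0.0452  0.1634] pitch 0.948 z [ 0.58 -0.06 -0.81] y [-0.1  -0.99  0.  ] F [-0.23 -0.72 -0.32] q [1.17, 0.07, -0.44, 2.36, -1.05, 0.37, -0.0]
[[0, -5, -9, 12, -0.0, 0.03, 0.0], [0, -10, -18, 24, -0.0, 0.06, 0.0], [0, -15, -27, 36, -0.0, 0.09, 0.01], [0, -20, -36, 48, -0.0, 0.12, 0.01], [0, -25, -45, 60, -0.0, 0.15, 0.01]]
```

```bash
python3 - <<'E'
from h import *
rep()
plan([(W(-.165,0,.11),Rp(.95,-.25),5),(W(-.15,0,.04),Rp(.95,-.25),5)])
E
```

```text
t 1.55 tcp [ 0.4197 -0.2683  0.1634] inbase [-0.1846 -0.0452  0.1634] pitch 0.948 z [ 0.58 -0.06 -0.81] y [-0.1  -0.99  0.  ] F [-0.23 -0.72 -0.32] q [1.17, 0.07, -0.44, 2.36, -1.05, 0.37, -0.0]
[[0, -3, -9, 11, -0.02, -0.0, 0.02], [0, -6, -18, 22, -0.03, -0.0, 0.05], [0, -9, -27, 33, -0.05, -0.0, 0.07], [0, -12, -36, 44, -0.07, -0.0, 0.1], [0, -15, -45, 55, -0.08, -0.0, 0.12]]
[[0, -6, -1, 13, -0.0, -0.0, 0.0], [0, -11, -1, 26, -0.0, -0.0, 0.0], [0, -17, -1, 39, -0.0, -0.0, 0.0], [0, -23, -2, 52, -0.0, -0.0, 0.0], [0, -29, -2, 65, -0.0, -0.0, 0.0]]
```

Emit:
{"api": "carry_out", "payload": {
  "increments": [
    [[0,-3,-9,11,-0.02,0,0.02],[0,-6,-18,22,-0.03,0,0.05],[0,-9,-27,33,-0.05,0,0.07],[0,-12,-36,44,-0.07,0,0.1],[0,-15,-45,55,-0.08,0,0.12]]
  ]
}}

```text
clock: 1.97
eef_pos: [0.4347, -0.2423, 0.1343]
orientation: [0.028, 0.95, -0.101, 0.295]
ft_force: [-0.5, -0.5, -0.1]
grip_width: 0.0004
```

```bash
python3 - <<'E'
from h import *
rep()
plan([(W(-.15,0,.04),Rp(.95,-.25),5)])
E
```

```text
t 1.97 tcp [ 0.4347 -0.2423  0.1343] inbase [-0.1726 -0.0176  0.1343] pitch 0.969 z [ 0.55 -0.11 -0.82] y [-0.21 -0.98 -0.01] F [-0.48 -0.49 -0.05] q [0.98, 0.1, -0.4, 2.41, -1.19, 0.19, -0.06]
[[0, -7, -4, 18, -0.01, 0.0, 0.01], [0, -14, -8, 36, -0.01, 0.01, 0.01], [0, -22, -11, 54, -0.02, 0.01, 0.02], [0, -29, -15, 72, -0.02, 0.02, 0.02], [0, -36, -19, 90, -0.03, 0.02, 0.03]]
```

```bash
cat > fit.py <<'E'
from h import *
import itertools
from scipy.optimize import least_squares
D=[([1.075,.4175,-.01,1.614,.005,1.111,-.053],[.2745,-.5614,.2052],[-.001,.974,.225,0]),
([1.17,.07,-.44,2.36,-1.05,.37,0],[.4197,-.2683,.1634],[.018,.951,-.049,.306])]
p,q,s=cur();D.append((s["q"],p,s["orientation"]))
def fk(q,P,sg):
    h,a,b,c,o0,o7=P
    Rz=lambda t:R.from_euler("z",t);Ry=lambda t:R.from_euler("y",t)
    r=Rz(o0+sg[0]*q[0])*Ry(q[1]);p=np.array([0,0,h])+r.apply([0,0,a])
    r=r*Rz(sg[1]*q[2])*Ry(q[3]);p=p+r.apply([0,0,b])
    r=r*Rz(sg[2]*q[4])*Ry(q[5]);p=p+r.apply([0,0,c])
    return p,r*Rz(sg[3]*q[6]+o7)
if __name__=="__main__":
    out=[]
    for sg in itertools.product((1,-1),repeat=4):
        def f(P):
            e=[]
            for q,p,o in D:
                a,r=fk(q,P,sg);e+=list(a-p)+list((r.inv()*R.from_quat(np.roll(o,-1))).as_rotvec()*.3)
            return e
        for o0 in(-2.2,0,):
          for o7 in(-1.57,0,1.57,3.14):
            l=least_squares(f,[.33,.5,.47,.37,o0,o7]);out.append((l.cost,sg,l.x.round(3),np.abs(l.fun).max()))
    out.sort(key=lambda x:x[0])
    for o in out[:4]:print(o)
    # links fit
E
python3 fit.py
```

```text
(np.float64(8.418230753451396e-05), (-1, -1, -1, -1), array([ 0.256,  0.516,  0.465,  0.316, -0.044,  1.533]), np.float64(0.00868608247573407))
(np.float64(8.41823075345141e-05), (-1, -1, -1, -1), array([ 0.256,  0.516,  0.465,  0.316, -0.044,  1.533]), np.float64(0.008686082514404876))
(np.float64(8.418230753451431e-05), (-1, -1, -1, -1), array([ 0.256,  0.516,  0.465,  0.316, -0.044,  1.533]), np.float64(0.008686082515380791))
(np.float64(8.418230753451435e-05), (-1, -1, -1, -1), array([ 0.256,  0.516,  0.465,  0.316, -0.044,  1.533]), np.float64(0.008686082511620343))
```

```bash
cat > ik.py <<'E'
from fit import *
P=np.array([.256,.516,.465,.316,-.044,1.533]);SG=(-1,)*4
lo=np.array([-2.81,-.39,-1.27,.06,-1.19,.19,-2.82]);hi=np.array([2.81,2.02,1.25,2.57,4.33,2,2.82])
rng=np.random.default_rng(0)
def ik(pos,Q,tries=25,m=.04):
    best=None
    for k in range(tries):
        x0=rng.uniform(lo+.1,hi-.1)
        if k==0:x0=np.clip(cur()[2]["q"],lo+.06,hi-.06)
        def f(q):
            a,r=fk(q,P,SG);return np.r_[(a-pos)*5,(r.inv()*Q).as_rotvec(),.0005*(q-(lo+hi)/2)]
        l=least_squares(f,x0,bounds=(lo+m,hi-m),max_nfev=80);e=np.linalg.norm(l.fun[:6])
        if best is None or e<best[0]-1e-3: best=(e,l.x)
        if best[0]<.01:break
    return best
E
python3 - <<'E'
from ik import *
for al in(.7,.85,1.0,1.15):
  for yaw in(-.115,-.44):
    for tw in(0,1.57,-1.57,3.14):
      e,x=ik(W(-.112,0,.04),Rp(al,yaw)*R.from_euler("z",tw),8)
      print(al,yaw,tw,round(e,3),x.round(2).tolist())
E
```

```text
0.7 -0.115 0 0.0 [0.25, 0.57, 0.43, 2.47, 3.9, 0.89, 1.18]
0.7 -0.115 1.57 0.0 [0.45, 0.53, 0.21, 2.47, 3.84, 0.81, -0.27]
0.7 -0.115 -1.57 0.0 [1.59, 1.02, -1.19, 2.47, 2.71, 0.62, -1.8]
0.7 -0.115 3.14 0.0 [1.6, 1.03, -1.2, 2.47, 2.7, 0.63, -0.2]
0.7 -0.44 0 0.0 [0.1, 0.54, 0.33, 2.51, 3.28, 0.77, 1.29]
0.7 -0.44 1.57 0.0 [-0.3, 0.69, 0.8, 2.51, 3.52, 0.84, -0.68]
0.7 -0.44 -1.57 0.0 [-0.17, 0.62, 0.64, 2.51, 3.43, 0.81, 2.61]
0.7 -0.44 3.14 0.0 [1.01, 0.64, -0.71, 2.51, 2.8, 0.83, -1.05]
0.85 -0.115 0 0.0 [0.01, 0.54, 0.66, 2.4, 4.13, 0.72, 0.87]
0.85 -0.115 1.57 0.0 [1.28, 0.6, -0.82, 2.4, 3.04, 0.33, 0.69]
0.85 -0.115 -1.57 0.0 [1.48, 0.79, -1.1, 2.4, 2.49, 0.42, -1.81]
0.85 -0.115 3.14 0.0 [0.74, 0.45, -0.18, 2.4, 3.81, 0.43, -1.79]
0.85 -0.44 0 0.0 [0.21, 0.44, 0.21, 2.44, 3.29, 0.45, 1.34]
0.85 -0.44 1.57 0.0 [0.67, 0.45, -0.32, 2.44, 2.89, 0.47, 0.26]
0.85 -0.44 -1.57 0.0 [-0.27, 0.56, 0.77, 2.44, 3.72, 0.56, 2.36]
0.85 -0.44 3.14 0.0 [1.1, 0.59, -0.82, 2.44, 2.51, 0.59, -0.8]
1.0 -0.115 0 0.0 [1.49, 0.83, -1.23, 2.32, 1.84, 0.5, -2.78]
1.0 -0.115 1.57 0.0 [0.62, 0.4, -0.1, 
[... 224 characters left out ...]
.57 0.0 [1.08, 0.52, -0.81, 2.35, 2.08, 0.39, 1.16]
1.0 -0.44 -1.57 0.0 [1.21, 0.61, -0.98, 2.35, 1.99, 0.5, -1.86]
1.0 -0.44 3.14 0.0 [0.95, 0.47, -0.65, 2.35, 2.18, 0.31, -0.55]
1.15 -0.115 0 0.0 [0.43, 0.39, 0.07, 2.23, -0.99, 0.23, -0.25]
1.15 -0.115 1.57 0.0 [0.43, 0.39, 0.07, 2.23, -0.99, 0.23, -1.82]
1.15 -0.115 -1.57 0.0 [0.43, 0.39, 0.07, 2.23, -0.99, 0.23, 1.32]
1.15 -0.115 3.14 0.0 [1.23, 0.57, -0.91, 2.23, 1.15, 0.3, 0.88]
1.15 -0.44 0 0.008 [-0.06, 0.43, 0.53, 2.24, -1.15, 0.23, -0.53]
1.15 -0.44 1.57 0.008 [-0.06, 0.43, 0.53, 2.24, -1.15, 0.23, -2.1]
1.15 -0.44 -1.57 0.0 [0.85, 0.43, -0.54, 2.25, 1.21, 0.23, -1.19]
1.15 -0.44 3.14 0.0 [0.85, 0.43, -0.54, 2.25, 1.21, 0.23, 0.38]
```

```bash
python3 - <<'E'
from ik import *
import ik
hi[4]=1.9
for yaw in(-1.5,-1.2,-.9,-.6,-.3,0,.3,.6,.9):
  for al in(.6,.75,.9,1.05,1.15):
    res=[ik.ik(W(-.112,0,.04),Rp(al,yaw)*R.from_euler("z",tw),8) for tw in(0,3.14)]
    ok=[(x.round(2).tolist()) for e,x in res if e<.02]
    if ok:print(yaw,al,ok);break
E
```

```text
-1.5 0.6 [[-0.32, 0.7, 0.27, 2.12, 1.26, 0.85, 1.99], [-0.75, 0.89, 0.82, 2.12, 0.83, 0.51, -0.84]]
-1.2 0.6 [[-0.24, 0.64, 0.19, 2.3, 1.75, 0.81, 1.76], [-0.6, 0.74, 0.62, 2.3, 1.71, 0.53, -1.45]]
-0.9 0.9 [[0.78, 0.56, -0.74, 2.33, 1.86, 0.77, 2.33], [0.78, 0.56, -0.74, 2.33, 1.86, 0.77, -0.81]]
-0.6 1.05 [[0.64, 0.41, -0.36, 2.31, 1.86, 0.26, 2.66], [0.68, 0.42, -0.41, 2.31, 1.85, 0.28, -0.46]]
-0.3 1.05 [[1.15, 0.53, -0.84, 2.31, 1.86, 0.28, -0.03]]
0 1.05 [[1.37, 0.64, -1.0, 2.27, 1.46, 0.23, 0.76]]
0.3 0.9 [[1.3, 0.6, -0.71, 2.24, -1.15, 0.23, 0.59], [1.3, 0.6, -0.71, 2.24, -1.15, 0.23, -2.55]]
0.6 0.6 [[1.34, 0.76, -0.55, 2.14, -1.15, 0.67, 1.0], [1.34, 0.76, -0.55, 2.14, -1.15, 0.67, -2.14]]
0.9 0.6 [[1.16, 0.78, -0.36, 1.95, -0.89, 0.95, 0.91], [0.75, 0.75, 0.15, 1.95, -1.15, 1.22, -2.05]]
```

```bash
cat >> h.py <<'E'
def lidtcp(th,al,yaw,s=.020,gap=0.,yoff=0.):
    H=np.array([.088,0,.062]) # lip bottom front edge in base xz
    r=np.array([-np.cos(th),0,np.sin(th)]);n=np.array([np.sin(th),0,np.cos(th)])
    e=H+.2*r+0*n  # bottom at hinge height
    Q=Rp(al,yaw);m=Q.as_matrix();up=m[:,0]*(1 if m[2,0]>0 else -1)
    return W(e[0],e[1]+yoff,e[2])+s*m[:,2]-(.008+gap)*up, Q
E
python3 - <<'E'
from h import *
rep()
import ik
t,Q=lidtcp(0,.65,.6);d=t-BASE;print(t,d@XV,d@YV,d[2])
f=np.array([np.cos(.6),np.sin(.6),0])
pre=t-.06*f+np.array([0,0,-.008])
hi_=pre+[0,0,.09]
plan([(hi_,Q,9),(pre,Q,6)])
for th in(0,.4,.8,1.2,1.35):
    al=.65 if th<.4 else .65+.7*(th-.4)/.9
    e,x=ik.ik(*lidtcp(th,al,.6),8);print(th,round(al,2),round(e,3),x.round(2))
E
```

```text
t 1.97 tcp [ 0.4347 -0.2423  0.1343] inbase [-0.1726 -0.0176  0.1343] pitch 0.969 z [ 0.55 -0.11 -0.82] y [-0.21 -0.98 -0.01] F [-0.48 -0.49 -0.05] q [0.98, 0.1, -0.4, 2.41, -1.19, 0.19, -0.06]
[ 0.50614487 -0.22554366  0.0435276 ] -0.10363342740270695 0.00726436208599247 0.04352760149688676
[[0, 2, 1, 2, 0.06, 0.03, -0.07], [0, 3, 3, 5, 0.12, 0.07, -0.13], [0, 5, 4, 7, 0.19, 0.1, -0.2], [0, 7, 5, 9, 0.25, 0.13, -0.26], [0, 9, 7, 12, 0.31, 0.17, -0.33]]
[[0, 1, 2, 2, 0.06, 0.03, -0.06], [0, 1, 5, 4, 0.12, 0.06, -0.13], [0, 2, 7, 6, 0.19, 0.1, -0.2], [0, 3, 9, 8, 0.25, 0.13, -0.26], [0, -8, 10, 18, 0.25, 0.13, -0.26]]
[[0, -12, 0, 9, -0.0, -0.0, -0.0], [0, -24, 0, 19, -0.0, -0.0, -0.0], [0, -36, 0, 28, -0.0, -0.0, -0.0], [0, -48, 0, 37, -0.0, -0.0, -0.0], [0, -60, 0, 46, -0.0, -0.0, -0.0]]
0 0.65 0.0 [ 1.38  0.77 -0.67  2.14 -1.04  0.56  0.87]
0.4 0.65 0.0 [ 1.13  0.52 -0.38  2.1  -1.15  0.82  0.79]
0.8 0.96 0.0 [ 0.91  0.36 -0.32  1.92 -0.68  0.8   0.11]
1.2 1.27 0.0 [ 0.75  0.43 -0.4   1.61 -0.11  0.98 -0.51]
1.35 1.39 0.0 [ 0.58  0.48 -0.27  1.48 -0.03  1.1  -0.6 ]
```

Emit:
{"api": "carry_out", "payload": {
  "increments": [
    [[0,-5,1,-5,0.06,0.03,-0.07],[0,-5,3,-5,0.12,0.07,-0.13],[0,-3,4,0,0.19,0.1,-0.2],[0,0,5,5,0.25,0.13,-0.26],[0,5,7,10,0.31,0.17,-0.33]]
  ]
}}

```text
clock: 2.38
eef_pos: [0.4406, -0.2474, 0.1275]
orientation: [-0.015, 0.946, -0.004, 0.323]
ft_force: [1.1, -0.1, -1.5]
grip_width: 0.0001
```

```bash
python3 - <<'E'
from h import *
rep()
t,Q=lidtcp(0,.65,.6)
f=np.array([np.cos(.6),np.sin(.6),0])
pre=t-.06*f+np.array([0,0,-.008])
plan([(pre+[0,0,.09],Q,5),(pre,Q,5)])
E
```

```text
t 2.38 tcp [ 0.4406 -0.2474  0.1275] inbase [-0.1662 -0.022   0.1275] pitch 0.912 z [ 0.61  0.03 -0.79] y [ 0.   -1.   -0.03] F [ 1.1  -0.05 -1.53] q [1.54, 0.27, -0.86, 2.36, -1.13, 0.27, 0.22]
[[0, 2, 2, 2, 0.08, 0.05, -0.09], [0, 5, 5, 4, 0.16, 0.1, -0.18], [0, 7, 7, 7, 0.24, 0.15, -0.27], [0, 9, 10, 9, 0.32, 0.2, -0.35], [0, 12, 12, 11, 0.4, 0.25, -0.44]]
[[0, -15, 0, 11, 0.01, -0.0, -0.0], [0, -29, 0, 22, 0.01, -0.0, -0.0], [0, -43, 0, 33, 0.01, -0.0, -0.0], [0, -58, 0, 43, 0.01, -0.0, -0.0], [0, -72, 0, 54, 0.01, -0.0, -0.0]]
```

Emit:
{"api": "carry_out", "payload": {
  "increments": [
    [[0,2,2,2,0.08,0.05,-0.09],[0,5,5,4,0.16,0.1,-0.18],[0,7,7,7,0.24,0.15,-0.27],[0,9,10,9,0.32,0.2,-0.35],[0,12,12,11,0.4,0.25,-0.44]]
  ]
}}

```text
clock: 2.8
eef_pos: [0.4554, -0.2622, 0.1246]
orientation: [-0.127, 0.86, 0.254, 0.425]
ft_force: [0.9, 0.9, 1.2]
grip_width: 0.0004
```

```bash
python3 - <<'E'
from h import *
rep()
t,Q=lidtcp(0,.65,.6)
f=np.array([np.cos(.6),np.sin(.6),0])
pre=t-.06*f+np.array([0,0,-.008])
plan([(pre+[0,0,.06],Q,5),(pre,Q,5)])
E
```

```text
t 2.8 tcp [ 0.4554 -0.2622  0.1246] inbase [-0.1499 -0.0349  0.1246] pitch 0.652 z [ 0.67  0.43 -0.61] y [ 0.54 -0.84 -0.  ] F [0.9  0.95 1.24] q [1.66, 0.63, -0.81, 2.11, -0.8, 0.69, 0.62]
[[0, -4, 0, 4, 0.0, 0.0, -0.0], [0, -9, -1, 8, 0.01, 0.0, -0.01], [0, -13, -1, 12, 0.01, 0.0, -0.01], [0, -17, -1, 16, 0.02, 0.0, -0.01], [0, -22, -2, 20, 0.02, 0.0, -0.02]]
[[0, -9, 0, 7, -0.0, 0.0, 0.0], [0, -19, 0, 14, -0.0, 0.0, 0.0], [0, -28, 0, 21, -0.0, 0.0, 0.0], [0, -38, 0, 29, -0.0, 0.0, 0.0], [0, -47, 0, 36, -0.0, 0.0, 0.0]]
```

Pose reached well. Descend in front of the lip.

Emit:
{"api": "carry_out", "payload": {
  "increments": [
    [[0,-4,0,4,0,0,0],[0,-9,-1,8,0.01,0,-0.01],[0,-13,-1,12,0.01,0,-0.01],[0,-17,-1,16,0.02,0,-0.01],[0,-22,-2,20,0.02,0,-0.02]]
  ]
}}

```text
clock: 3.22
eef_pos: [0.4577, -0.2574, 0.0955]
orientation: [-0.13, 0.857, 0.266, 0.423]
ft_force: [0.4, 0.3, -0.2]
grip_width: 0.0005
```

Emit:
{"api": "carry_out", "payload": {
  "increments": [
    [[0,-9,0,7,0,0,0],[0,-19,0,14,0,0,0],[0,-28,0,21,0,0,0],[0,-38,0,29,0,0,0],[0,-47,0,36,0,0,0]]
  ]
}}

```text
clock: 3.63
eef_pos: [0.4574, -0.2576, 0.0357]
orientation: [-0.13, 0.857, 0.266, 0.423]
ft_force: [-0.2, 0.3, 0.1]
grip_width: 0.0003
```

```bash
python3 - <<'E'
from h import *
rep()
for n in("side","top"):
    c=capture(n);im=c["image"][:,:,::-1]
    x0,y0=(200,80) if n=="side" else (255,110)
    cv2.imwrite(f"pics/{n}1.png",cv2.resize(im[y0:y0+140,x0:x0+180],None,fx=4,fy=4,interpolation=cv2.INTER_CUBIC))
t,Q=lidtcp(0,.65,.6,gap=.003)
plan([(t,Q,5)])
E
```

```text
t 3.63 tcp [ 0.4574 -0.2576  0.0357] inbase [-0.1484 -0.0301  0.0357] pitch 0.655 z [ 0.66  0.45 -0.61] y [ 0.56 -0.83  0.  ] F [-0.2   0.31  0.1 ] q [1.61, 0.84, -0.77, 2.11, -0.77, 0.55, 0.75]
[[0, 8, 0, 8, -0.0, 0.0, -0.0], [0, 16, 1, 17, -0.0, 0.0, -0.0], [0, 23, 1, 25, -0.0, 0.0, -0.0], [0, 31, 1, 33, -0.0, 0.0, -0.0], [0, 39, 2, 41, -0.0, 0.0, -0.0]]
```

View pics/side1.png

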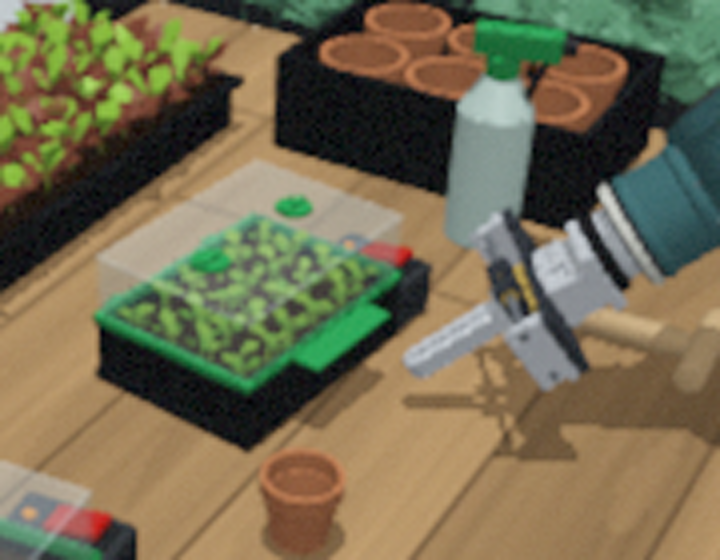

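View pics/top1.png

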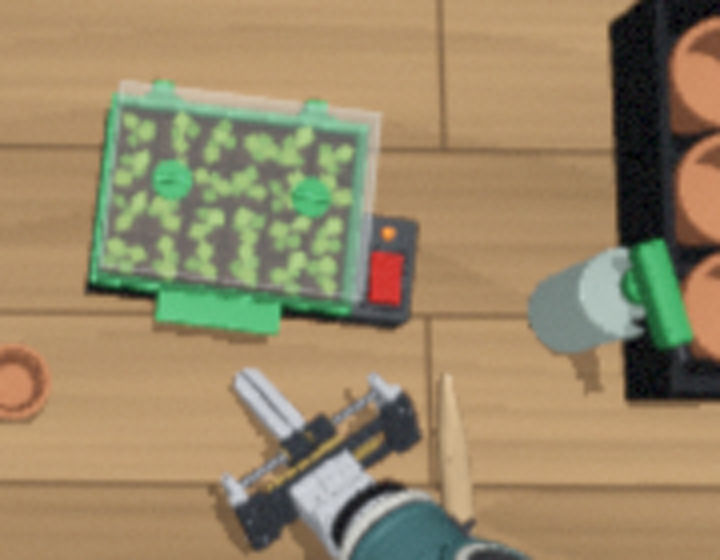

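Emit:
{"api": "carry_out", "payload": {
  "increments": [
    [[0,7,0,8,0,0,0],[0,14,1,17,0,0,0],[0,22,1,25,0,0,0],[0,30,1,33,0,0,0],[0,38,2,41,0,0,0]]
  ]
}}

```text
clock: 4.15
eef_pos: [0.5055, -0.2271, 0.0421]
orientation: [-0.13, 0.857, 0.266, 0.423]
ft_force: [-5.4, -2.5, -1.0]
grip_width: 0.0001
```

```bash
cat >> h.py <<'E'
def AL(th):return .65 if th<.4 else .65+.7*(th-.4)/.9
def arc(ths,yaw=.6,n=1,**k):
    plan([(*lidtcp(th,AL(th),yaw,**k),n) for th in ths])
E
python3 - <<'E'
from h import *
rep()
arc(np.linspace(0.02,.2,10))
E
```

```text
t 4.15 tcp [ 0.5055 -0.2271  0.0421] inbase [-0.1041  0.0057  0.0421] pitch 0.654 z [ 0.66  0.45 -0.61] y [ 0.57 -0.83  0.  ] F [-5.41 -2.52 -0.98] q [1.53, 0.85, -0.82, 2.1, -0.82, 0.46, 0.72]
[[0, 5, -1, -2, 0.0, 0.0, 0.0], [0, 8, -1, -5, 0.0, 0.0, 0.0], [0, 12, -1, -7, 0.0, 0.0, 0.0], [0, 15, 0, -9, 0.0, 0.0, 0.0], [0, 18, 0, -11, 0.0, 0.0, 0.0]]
[[0, 4, 0, -2, 0.0, 0.0, 0.0], [0, 7, 0, -5, 0.0, 0.0, 0.0], [0, 10, 1, -7, 0.0, 0.0, 0.0], [0, 14, 1, -9, 0.0, 0.0, 0.0], [0, 17, 2, -11, 0.0, 0.0, 0.0]]
```

```bash
cat >> h.py <<'E'
def look(tag):
    ims=[]
    for n in("side","top"):
        c=capture(n);im=c["image"][:,:,::-1]
        x0,y0=(200,60) if n=="side" else (255,80)
        ims.append(cv2.resize(im[y0:y0+140,x0:x0+130],None,fx=3,fy=3,interpolation=cv2.INTER_CUBIC))
    cv2.imwrite(f"pics/{tag}.png",np.hstack(ims))
E
python3 - <<'E'
from h import *
look("b1");rep()
E
```

```text
t 4.25 tcp [ 0.5061 -0.2264  0.0425] inbase [-0.1036  0.0064  0.0425] pitch 0.653 z [ 0.66  0.45 -0.61] y [ 0.57 -0.82  0.  ] F [-0.13  0.51 -2.26] q [1.53, 0.85, -0.82, 2.1, -0.82, 0.46, 0.72]
```

View pics/b1.png

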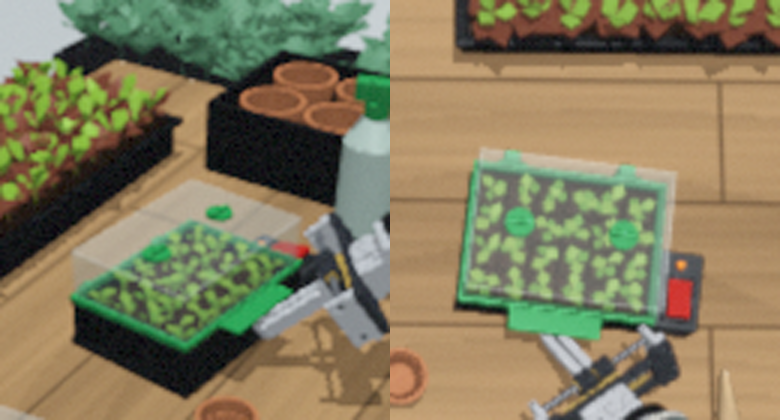

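```bash
python3 - <<'E'
from h import *
arc(np.linspace(0.03,.45,15))
E
```

```text
[[0, 6, -1, -4, -0.0, 0.0, 0.0], [0, 11, 0, -7, -0.0, 0.0, 0.0], [0, 16, 0, -11, -0.0, 0.0, 0.0], [0, 21, 0, -14, -0.0, 0.0, 0.0], [0, 26, 1, -17, -0.0, 0.0, 0.0]]
[[0, 5, 1, -3, -0.0, 0.0, 0.0], [0, 10, 1, -6, -0.0, 0.0, 0.0], [0, 16, 2, -9, -0.0, 0.0, 0.0], [0, 21, 3, -11, -0.0, 0.0, 0.0], [0, 26, 4, -14, -0.0, 0.0, 0.0]]
[[0, 6, 2, -2, -0.0, 0.0, 0.0], [0, 11, 3, -4, -0.0, 0.0, 0.0], [0, 16, 4, -6, -0.0, 0.0, 0.0], [0, 22, 6, -9, -0.0, -0.01, 0.0], [0, 27, 8, -10, -0.0, -0.04, 0.0]]
```

Emit:
{"api": "carry_out", "payload": {
  "increments": [
    [[0,5,0,-4,0,0,0],[0,10,0,-7,0,0,0],[0,16,0,-11,0,0,0],[0,21,0,-14,0,0,0],[0,26,1,-17,0,0,0]]
  ]
}}

```text
clock: 4.67
eef_pos: [0.5069, -0.228, 0.0735]
orientation: [-0.13, 0.857, 0.265, 0.423]
ft_force: [0.2, 0.5, -0.6]
grip_width: 0.0005
```

```bash
python3 - <<'E'
from h import *
look("b2");rep()
arc(np.linspace(0.18,.45,10))
E
```

```text
t 4.77 tcp [ 0.5072 -0.2281  0.0736] inbase [-0.1023  0.0048  0.0736] pitch 0.654 z [ 0.66  0.45 -0.61] y [ 0.56 -0.83  0.  ] F [-1.65 -0.31 -1.01] q [1.53, 0.78, -0.83, 2.1, -0.83, 0.51, 0.67]
[[0, 6, -1, -1, 0.0, 0.0, 0.0], [0, 12, 0, -4, 0.0, 0.0, 0.0], [0, 17, 1, -7, 0.0, 0.0, 0.0], [0, 22, 2, -9, 0.0, 0.0, 0.0], [0, 27, 3, -12, 0.0, 0.0, 0.0]]
[[0, 6, 1, -2, 0.0, 0.0, 0.0], [0, 11, 3, -4, 0.0, 0.0, 0.0], [0, 17, 4, -6, 0.0, 0.0, 0.0], [0, 22, 6, -9, 0.0, -0.01, 0.0], [0, 27, 7, -11, 0.0, -0.03, 0.0]]
```

View pics/b2.png

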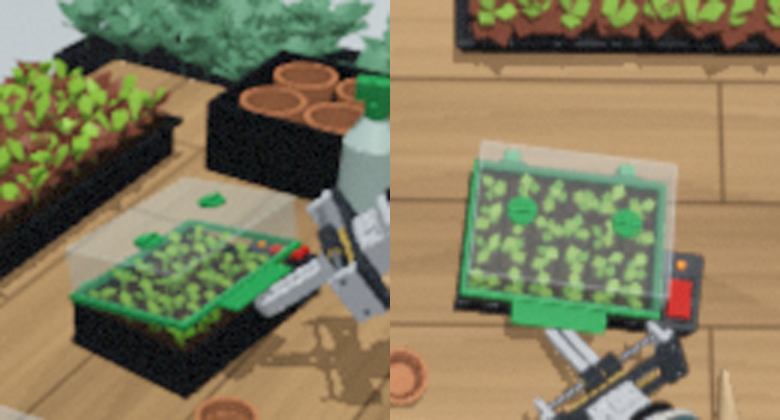

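The lid is lifting on the fingertip (lip raised, base unmoved). Continue along the arc.

Emit:
{"api": "carry_out", "payload": {
  "increments": [
    [[0,6,0,-2,0,0,0],[0,12,0,-4,0,0,0],[0,17,1,-7,0,0,0],[0,22,2,-9,0,0,0],[0,27,3,-12,0,0,0]]
  ]
}}

```text
clock: 5.18
eef_pos: [0.5147, -0.226, 0.102]
orientation: [-0.13, 0.857, 0.265, 0.423]
ft_force: [-0.5, 0.3, -0.3]
grip_width: 0.0006
```

Emit:
{"api": "carry_out", "payload": {
  "increments": [
    [[0,6,1,-2,0,0,0],[0,11,3,-4,0,0,0],[0,17,4,-6,0,0,0],[0,22,6,-9,0,-0.01,0],[0,27,7,-11,0,-0.03,0]]
  ]
}}

```text
clock: 5.6
eef_pos: [0.5247, -0.2281, 0.1299]
orientation: [-0.126, 0.863, 0.267, 0.41]
ft_force: [-0.3, -0.2, -1.1]
grip_width: 0.0005
```

```bash
python3 - <<'E'
from h import *
look("b3");rep()
arc(np.linspace(0.48,.9,15))
E
```

```text
t 5.7 tcp [ 0.5255 -0.2276  0.1309] inbase [-0.0841  0.0075  0.1309] pitch 0.685 z [ 0.64  0.44 -0.63] y [ 0.57 -0.82  0.  ] F [-0.62 -0.25  0.72] q [1.48, 0.63, -0.82, 2.07, -0.82, 0.6, 0.52]
[[0, 4, 2, -2, 0.0, -0.03, 0.0], [0, 9, 4, -4, 0.0, -0.05, 0.0], [0, 14, 6, -6, 0.0, -0.07, 0.0], [0, 19, 8, -7, 0.0, -0.1, 0.0], [0, 24, 10, -9, 0.0, -0.12, 0.0]]
[[0, 5, 3, -2, 0.0, -0.02, 0.0], [0, 10, 5, -3, 0.0, -0.05, 0.0], [0, 15, 7, -5, 0.0, -0.07, 0.0], [0, 19, 10, -6, 0.0, -0.09, 0.0], [0, 24, 13, -8, 0.0, -0.12, 0.0]]
[[0, 5, 2, -1, 0.0, -0.02, 0.0], [0, 9, 5, -3, 0.0, -0.04, 0.0], [0, 14, 8, -5, 0.0, -0.07, 0.0], [0, 19, 11, -6, 0.0, -0.09, 0.0], [0, 23, 14, -7, 0.0, -0.11, 0.0]]
```

View pics/b3.png

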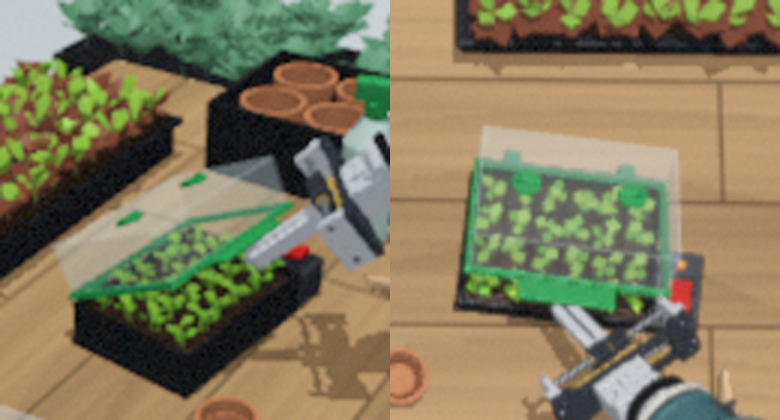

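Emit:
{"api": "carry_out", "payload": {
  "increments": [
    [[0,4,2,-2,0,-0.03,0],[0,9,4,-4,0,-0.05,0],[0,14,6,-6,0,-0.07,0],[0,19,8,-7,0,-0.1,0],[0,24,10,-9,0,-0.12,0]]
  ]
}}

```text
clock: 6.12
eef_pos: [0.5372, -0.2311, 0.1541]
orientation: [-0.11, 0.886, 0.274, 0.357]
ft_force: [0.2, 0.1, -0.3]
grip_width: 0.0002
```

Emit:
{"api": "carry_out", "payload": {
  "increments": [
    [[0,5,3,-2,0,-0.02,0],[0,10,5,-3,0,-0.05,0],[0,15,7,-5,0,-0.07,0],[0,19,10,-6,0,-0.09,0],[0,24,13,-8,0,-0.12,0]]
  ]
}}

```text
clock: 6.53
eef_pos: [0.5537, -0.2353, 0.1759]
orientation: [-0.094, 0.906, 0.28, 0.303]
ft_force: [-0.1, -0.4, -1.6]
grip_width: 0.0007
```

Emit:
{"api": "carry_out", "payload": {
  "increments": [
    [[0,5,2,-1,0,-0.02,0],[0,9,5,-3,0,-0.04,0],[0,14,8,-5,0,-0.07,0],[0,19,11,-6,0,-0.09,0],[0,23,14,-7,0,-0.11,0]]
  ]
}}

```text
clock: 6.95
eef_pos: [0.5738, -0.2386, 0.1959]
orientation: [-0.078, 0.921, 0.285, 0.253]
ft_force: [-1.0, -0.0, -0.8]
grip_width: 0.0003
```

```bash
python3 - <<'E'
from h import *
look("b4");rep()
arc(np.linspace(0.925,1.3,15))
E
```

```text
t 7.05 tcp [ 0.5746 -0.2383  0.1964] inbase [-0.0342  0.0025  0.1964] pitch 1.034 z [ 0.42  0.29 -0.86] y [ 0.57 -0.82  0.  ] F [-0.77 -0.07 -0.64] q [1.05, 0.39, -0.55, 1.85, -0.42, 0.77, -0.14]
[[0, 4, 3, -2, 0.0, -0.02, 0.0], [0, 8, 6, -3, 0.0, -0.05, 0.0], [0, 12, 9, -4, 0.0, -0.07, 0.0], [0, 16, 12, -5, 0.0, -0.09, 0.0], [0, 20, 15, -6, 0.0, -0.11, 0.0]]
[[0, 4, 3, -1, 0.0, -0.02, 0.0], [0, 8, 6, -3, 0.0, -0.04, 0.0], [0, 12, 9, -3, 0.0, -0.06, 0.0], [0, 16, 12, -4, 0.0, -0.08, 0.0], [0, 20, 15, -5, 0.0, -0.1, 0.0]]
[[0, 3, 4, -1, 0.0, -0.02, 0.0], [0, 7, 7, -1, 0.0, -0.04, 0.0], [0, 11, 10, -2, 0.0, -0.06, 0.0], [0, 15, 14, -3, 0.0, -0.09, 0.0], [0, 18, 17, -3, 0.0, -0.11, 0.0]]
```

View pics/b4.png

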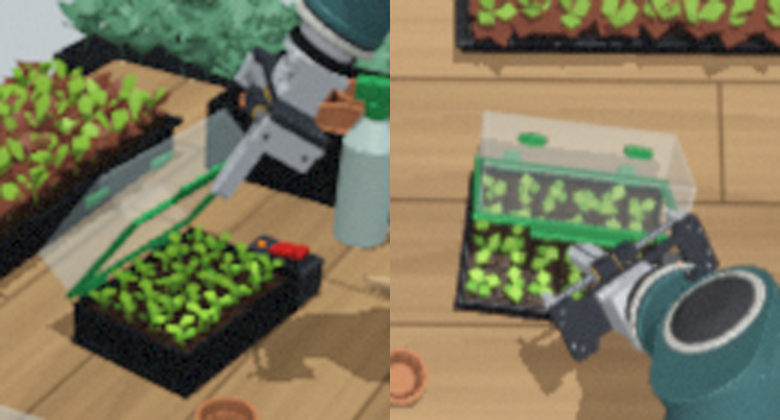

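Emit:
{"api": "carry_out", "payload": {
  "increments": [
    [[0,4,3,-2,0,-0.02,0],[0,8,6,-3,0,-0.05,0],[0,12,9,-4,0,-0.07,0],[0,16,12,-5,0,-0.09,0],[0,20,15,-6,0,-0.11,0]]
  ]
}}

```text
clock: 7.47
eef_pos: [0.5933, -0.2433, 0.2105]
orientation: [-0.062, 0.934, 0.289, 0.202]
ft_force: [0.1, 0.9, -0.7]
grip_width: 0.0005
```

Emit:
{"api": "carry_out", "payload": {
  "increments": [
    [[0,4,3,-1,0,-0.02,0],[0,8,6,-3,0,-0.04,0],[0,12,9,-3,0,-0.06,0],[0,16,12,-4,0,-0.08,0],[0,20,15,-5,0,-0.1,0]]
  ]
}}

```text
clock: 7.88
eef_pos: [0.6151, -0.2466, 0.2232]
orientation: [-0.048, 0.943, 0.292, 0.155]
ft_force: [-0.5, -0.8, 0.4]
grip_width: 0.0004
```

```bash
python3 - <<'E'
from h import *
look("b5");rep()
arc(np.linspace(1.19,1.4,15))
E
```

```text
t 7.98 tcp [ 0.616  -0.2458  0.2238] inbase [ 0.0078 -0.0003  0.2238] pitch 1.243 z [ 0.27  0.18 -0.95] y [ 0.57 -0.82  0.  ] F [ 0.32  0.79 -0.16] q [0.8, 0.42, -0.42, 1.64, -0.14, 0.94, -0.48]
[[0, 4, 4, -1, 0.0, -0.02, 0.0], [0, 6, 5, -2, 0.0, -0.03, 0.0], [0, 8, 7, -2, 0.0, -0.04, 0.0], [0, 10, 9, -3, 0.0, -0.06, 0.0], [0, 12, 11, -3, 0.0, -0.07, 0.0]]
[[0, 2, 2, 0, 0.0, -0.01, 0.0], [0, 4, 4, -1, 0.0, -0.02, 0.0], [0, 6, 6, -1, 0.0, -0.03, 0.0], [0, 8, 8, -1, 0.0, -0.04, 0.0], [0, 10, 9, -2, 0.0, -0.06, 0.0]]
[[0, 3, 2, 0, 0.0, -0.01, 0.0], [0, 5, 4, 0, 0.0, -0.02, 0.0], [0, 7, 6, -1, 0.0, -0.03, 0.0], [0, 9, 8, -1, 0.0, -0.04, 0.0], [0, 11, 10, -1, 0.0, -0.05, 0.0]]
```

View pics/b5.png

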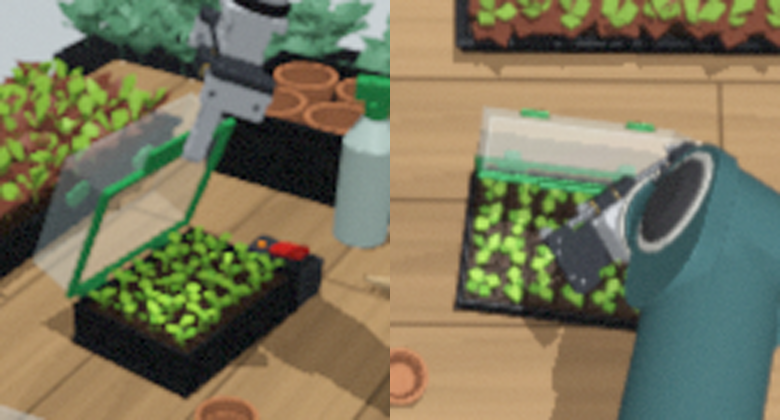

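Emit:
{"api": "carry_out", "payload": {
  "increments": [
    [[0,4,4,-1,0,-0.02,0],[0,6,5,-2,0,-0.03,0],[0,8,7,-2,0,-0.04,0],[0,10,9,-3,0,-0.06,0],[0,12,11,-3,0,-0.07,0]]
  ]
}}

```text
clock: 8.4
eef_pos: [0.6304, -0.2497, 0.2308]
orientation: [-0.037, 0.948, 0.293, 0.122]
ft_force: [-0.6, 1.1, 0.6]
grip_width: 0.0006
```

```bash
python3 - <<'E'
from h import *
look("b6");rep()
arc(np.linspace(1.275,1.4,10))
E
```

```text
t 8.5 tcp [ 0.6309 -0.2492  0.2308] inbase [ 0.023  -0.0019  0.2308] pitch 1.314 z [ 0.21  0.14 -0.97] y [ 0.57 -0.82  0.  ] F [0.15 0.22 0.11] q [0.72, 0.45, -0.39, 1.56, -0.05, 1.02, -0.56]
[[0, 3, 3, 0, 0.0, -0.02, 0.0], [0, 5, 5, -1, 0.0, -0.03, 0.0], [0, 7, 6, -1, 0.0, -0.04, 0.0], [0, 9, 8, -1, 0.0, -0.05, 0.0], [0, 11, 10, -1, 0.0, -0.06, 0.0]]
[[0, 2, 2, -1, 0.0, -0.01, 0.0], [0, 4, 3, -1, 0.0, -0.02, 0.0], [0, 6, 5, -1, 0.0, -0.03, 0.0], [0, 8, 7, -2, 0.0, -0.04, 0.0], [0, 10, 9, -2, 0.0, -0.05, 0.0]]
```

View pics/b6.png

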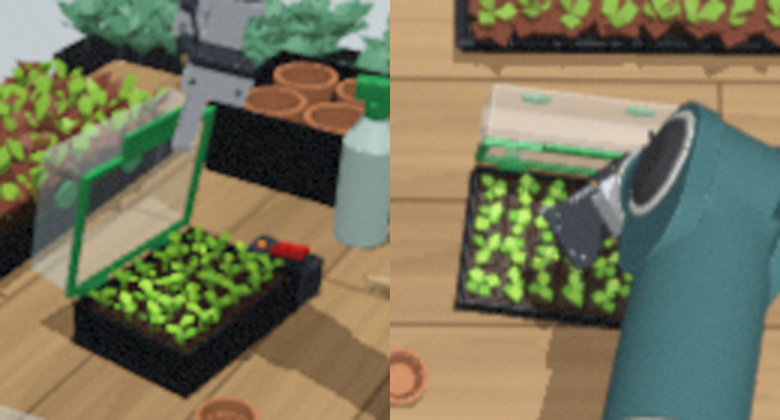

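```bash
python3 - <<'E'
from h import *
import ik
pr=W(-.064,-.146,.068)
for y in(-.115,-.115+3.1416,.3):
    e,x=ik.ik(pr,Rp(1.5708,y),10);print(y,round(e,3),x.round(2))
p,q,_=cur()
plan([(p-.05*XV+[0,0,.03],Rp(1.45,.45),5),(W(-.064,-.13,.21),Rp(1.5708,-.115),10),(W(-.064,-.146,.10),Rp(1.5708,-.115),5)])
E
```

```text
-0.115 0.0 [ 0.62  0.61 -0.05  1.66  0.04  0.88 -1.13]
3.0265999999999997 0.0 [ 1.21  0.83 -0.97  1.66  0.77  1.08  1.47]
0.3 0.0 [ 0.7   0.61 -0.16  1.66  0.12  0.88 -0.78]
[[0, -6, -7, -8, -0.01, -0.03, 0.03], [0, -12, -13, -15, -0.01, -0.05, 0.06], [0, -17, -20, -23, -0.02, -0.08, 0.09], [0, -23, -26, -31, -0.02, -0.11, 0.12], [0, -29, -33, -39, -0.03, -0.14, 0.15]]
[[0, -10, 9, 4, -0.0, -0.01, 0.05], [0, -21, 18, 8, -0.0, -0.02, 0.11], [0, -31, 27, 12, -0.01, -0.03, 0.17], [0, -42, 36, 16, -0.01, -0.04, 0.22], [0, -52, 44, 20, -0.01, -0.06, 0.28]]
[[0, -8, 12, 4, -0.01, -0.01, 0.06], [0, -15, 23, 9, -0.01, -0.02, 0.11], [0, -22, 34, 14, -0.01, -0.03, 0.17], [0, -30, 46, 18, -0.02, -0.04, 0.23], [0, -37, 57, 23, -0.02, -0.05, 0.28]]
[[0, 0, 3, 22, 0.0, -0.0, 0.0], [0, 0, 6, 44, 0.0, -0.0, 0.0], [0, 0, 10, 66, 0.0, -0.0, 0.0], [0, 0, 13, 88, 0.0, -0.0, 0.0], [0, -1, 16, 110, 0.0, -0.0, 0.0]]
```

Emit:
{"api": "carry_out", "payload": {
  "increments": [
    [[0,-6,-7,-8,-0.01,-0.03,0.03],[0,-12,-13,-15,-0.01,-0.05,0.06],[0,-17,-20,-23,-0.02,-0.08,0.09],[0,-23,-26,-31,-0.02,-0.11,0.12],[0,-29,-33,-39,-0.03,-0.14,0.15]]
  ]
}}

```text
clock: 8.92
eef_pos: [0.5796, -0.2441, 0.2612]
orientation: [-0.011, 0.974, 0.22, 0.057]
ft_force: [-0.1, -0.2, 0.5]
grip_width: 0.0005
```

```bash
python3 - <<'E'
from h import *
look("b7");rep()
E
```

```text
t 9.02 tcp [ 0.5804 -0.2432  0.2622] inbase [-0.0278 -0.0017  0.2622] pitch 1.453 z [ 0.11  0.05 -0.99] y [ 0.43 -0.9   0.  ] F [0.66 0.17 0.66] q [0.65, 0.35, -0.33, 1.6, 0.03, 1.12, -0.79]
```

View pics/b7.png

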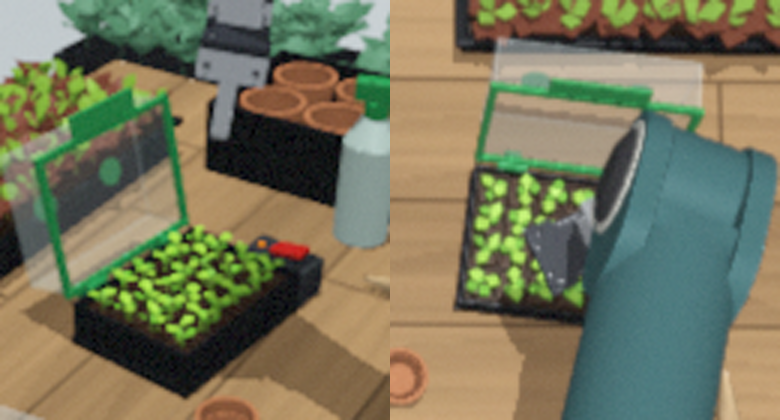

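The lid stands open, tilted back past upright and clear of the fingers. Now go over the rocker.

Emit:
{"api": "carry_out", "payload": {
  "increments": [
    [[0,-10,9,4,0,-0.01,0.05],[0,-21,18,8,0,-0.02,0.11],[0,-31,27,12,-0.01,-0.03,0.17],[0,-42,36,16,-0.01,-0.04,0.22],[0,-52,44,20,-0.01,-0.06,0.28]]
  ]
}}

```text
clock: 9.43
eef_pos: [0.5544, -0.3061, 0.2343]
orientation: [-0.008, 0.996, 0.082, 0.027]
ft_force: [-0.3, -0.1, -0.1]
grip_width: 0.0003
```

Emit:
{"api": "carry_out", "payload": {
  "increments": [
    [[0,-8,12,4,-0.01,-0.01,0.06],[0,-15,23,9,-0.01,-0.02,0.11],[0,-22,34,14,-0.01,-0.03,0.17],[0,-30,46,18,-0.02,-0.04,0.23],[0,-37,57,23,-0.02,-0.05,0.28]]
  ]
}}

```text
clock: 9.85
eef_pos: [0.529, -0.3676, 0.2086]
orientation: [0.0, 0.998, -0.058, 0.002]
ft_force: [-0.6, 0.5, -0.0]
grip_width: 0.0005
```

```bash
python3 - <<'E'
from h import *
rep()
c=capture("side");im=c["image"];H,S,V=cv2.split(cv2.cvtColor(im,cv2.COLOR_RGB2HSV))
m=(((H<5)|(H>174))&(S>180)&(V>90)).astype(np.uint8);m[:110]=0;m[170:]=0;m[:,:270]=0;m[:,320:]=0
ys,xs=np.nonzero(m);print(xs.mean(),ys.mean(),xs.min(),xs.max(),ys.min(),ys.max(),proj(c,W(-.048,-.146,.063)))
look("b8")
plan([(W(-.064,-.146,.10),Rp(1.5708,-.115),5),(W(-.064,-.146,.074),Rp(1.5708,-.115),5)])
E
```

```text
t 9.85 tcp [ 0.529  -0.3676  0.2086] inbase [-0.0647 -0.1312  0.2086] pitch 1.567 z [ 0. -0. -1.] y [-0.11 -0.99 -0.  ] F [-0.6   0.53 -0.04] q [0.67, 0.45, -0.15, 1.56, 0.07, 1.13, -1.18]
296.25531914893617 143.17021276595744 290 302 141 146 [296.62376645 142.22445982]
[[0, 0, 3, 22, -0.0, -0.0, 0.0], [0, 0, 6, 43, -0.0, -0.0, 0.0], [0, 0, 9, 65, -0.0, -0.0, 0.0], [0, 0, 12, 87, -0.0, -0.0, 0.0], [0, 0, 15, 108, -0.0, -0.0, 0.0]]
[[0, 0, 0, 6, -0.0, -0.0, 0.0], [0, 0, 0, 11, -0.0, -0.0, 0.0], [0, 0, 0, 16, -0.0, -0.0, 0.0], [0, 0, 0, 21, -0.0, -0.0, 0.0], [0, 0, 0, 26, -0.0, -0.0, 0.0]]
```

View pics/b8.png

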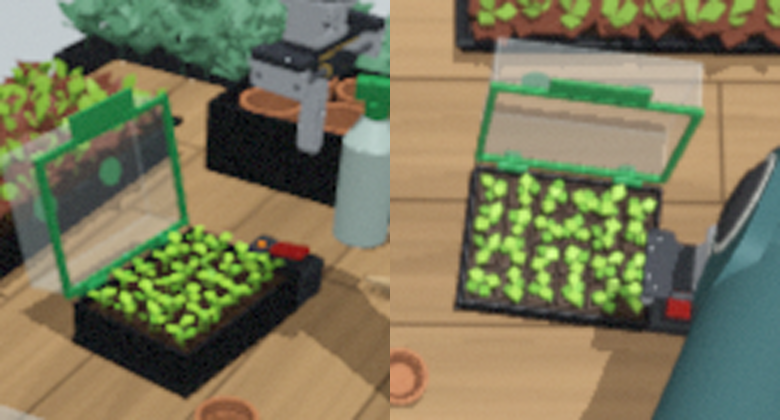

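Emit:
{"api": "carry_out", "payload": {
  "increments": [
    [[0,0,3,22,0,0,0],[0,0,6,43,0,0,0],[0,0,9,65,0,0,0],[0,0,12,87,0,0,0],[0,0,15,108,0,0,0]]
  ]
}}

```text
clock: 10.42
eef_pos: [0.5285, -0.3809, 0.1007]
orientation: [-0.0, 0.998, -0.055, 0.002]
ft_force: [0.5, 0.1, 0.0]
grip_width: 0.0005
```

Emit:
{"api": "carry_out", "payload": {
  "increments": [
    [[0,0,0,6,0,0,0],[0,0,0,11,0,0,0],[0,0,0,16,0,0,0],[0,0,0,21,0,0,0],[0,0,0,26,0,0,0]]
  ]
}}

```text
clock: 10.83
eef_pos: [0.5286, -0.3818, 0.0762]
orientation: [0.001, 0.998, -0.056, 0.002]
ft_force: [-0.2, -0.3, 0.3]
grip_width: 0.0005
```

```bash
python3 - <<'E'
from h import *
look("b9");rep()
E
```

```text
t 10.93 tcp [ 0.5279 -0.3816  0.0753] inbase [-0.0641 -0.1452  0.0753] pitch 1.567 z [ 0. -0. -1.] y [-0.11 -0.99  0.  ] F [-0.58 -0.33  0.86] q [0.68, 0.6, -0.14, 1.64, 0.1, 0.9, -1.18]
```

View pics/b9.png

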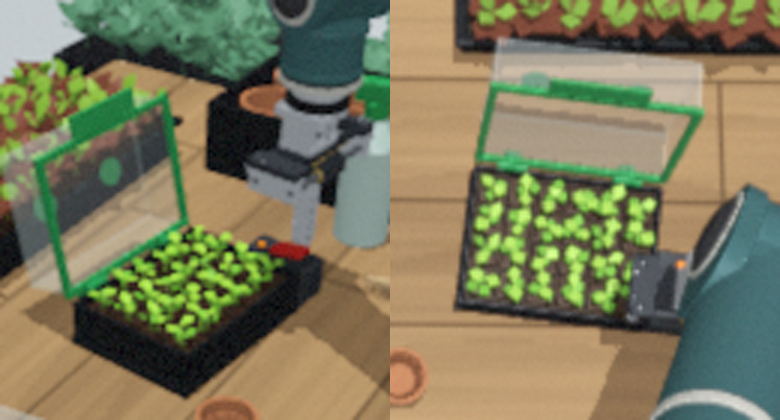

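Emit:
{"api": "carry_out", "payload": {
  "increments": [
    [[0,-5,0,1,0,0,0],[0,-5,0,3,0,0,0],[0,-5,0,5,0,0,0],[0,-5,0,7,0,0,0],[0,-5,0,8,0,0,0]]
  ]
}}

```text
clock: 11.35
eef_pos: [0.5227, -0.3814, 0.0674]
orientation: [0.0, 0.998, -0.057, 0.001]
ft_force: [-3.0, 0.5, 4.1]
grip_width: 0.0005
```

Emit:
{"api": "carry_out", "payload": {
  "increments": [
    [[0,0,0,1,0,0,0],[0,0,0,2,0,0,0],[0,0,0,3,0,0,0],[0,0,0,4,0,0,0],[0,0,0,4,0,0,0]]
  ]
}}

```text
clock: 11.77
eef_pos: [0.5228, -0.3814, 0.0634]
orientation: [0.0, 0.998, -0.057, 0.002]
ft_force: [-3.4, -0.9, 3.5]
grip_width: 0.0004
```

```bash
python3 - <<'E'
from h import *
rep()
E
```

```text
t 11.77 tcp [ 0.5228 -0.3814  0.0634] inbase [-0.0692 -0.1456  0.0634] pitch 1.568 z [ 0. -0. -1.] y [-0.11 -0.99  0.  ] F [-3.45 -0.86  3.5 ] q [0.68, 0.61, -0.14, 1.66, 0.1, 0.87, -1.18]
```

Rocker is moving at about 4 N. Press further until the force rises at the stop.

Emit:
{"api": "carry_out", "payload": {
  "increments": [
    [[0,0,0,1,0,0,0],[0,0,0,2,0,0,0],[0,0,0,2,0,0,0]]
  ]
}}

```text
clock: 12.02
eef_pos: [0.5228, -0.3814, 0.0622]
orientation: [0.0, 0.998, -0.057, 0.002]
ft_force: [-7.9, 3.2, 14.1]
grip_width: 0.0005
```

Emit:
{"api": "carry_out", "payload": {
  "increments": [
    [[0,0,0,1,0,0,0],[0,0,0,1,0,0,0]]
  ]
}}

```text
clock: 12.18
eef_pos: [0.5229, -0.3815, 0.0619]
orientation: [0.001, 0.998, -0.057, 0.002]
ft_force: [-11.9, 5.0, 25.6]
grip_width: 0.0006
```

Emit:
{"api": "carry_out", "payload": {
  "increments": [
    [[0,0,0,-5,0,0,0],[0,-2,0,-15,0,0,0],[0,-5,0,-35,0,0,0],[0,-10,0,-60,0,0,0],[0,-15,0,-90,0,0,0]]
  ]
}}

```text
clock: 12.6
eef_pos: [0.5073, -0.3789, 0.1508]
orientation: [-0.0, 0.998, -0.056, 0.001]
ft_force: [0.7, -0.0, 0.3]
grip_width: 0.0006
```

Emit:
{"api": "carry_out", "payload": {
  "increments": [
    [[0,-25,0,-15,0,0,0],[0,-50,0,-30,0,0,0],[0,-80,0,-40,0,0,0],[0,-110,0,-50,0,0,0],[0,-140,0,-50,0,0,0]]
  ]
}}

```text
clock: 13.02
eef_pos: [0.368, -0.3638, 0.2022]
orientation: [0.001, 0.998, -0.057, 0.003]
ft_force: [0.5, -0.6, -0.1]
grip_width: 0.0003
```

```bash
python3 - <<'E'
from h import *
rep()
for n in("side","top"):
    c=capture(n);cv2.imwrite(f"pics/{n}9.png",c["image"][:,:,::-1])
x=[(capture("side"),(200,80,120,120)),(capture("top"),(255,85,120,120))]
cv2.imwrite("pics/z9.png",np.hstack([cv2.resize(c["image"][b:b+h,a:a+w,::-1],None,fx=3.3,fy=3.3,interpolation=cv2.INTER_CUBIC) for c,(a,b,w,h) in x]))
E
```

```text
t 13.02 tcp [ 0.368  -0.3638  0.2022] inbase [-0.225  -0.1459  0.2022] pitch 1.564 z [ 0.01 -0.   -1.  ] y [-0.11 -0.99  0.  ] F [ 0.5  -0.64 -0.13] q [0.84, 0.23, -0.13, 1.88, 0.03, 1.02, -0.99]
```

View pics/z9.png

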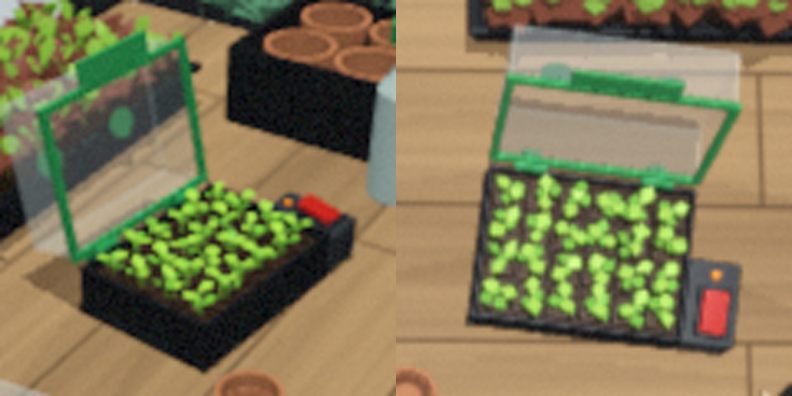

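View pics/side9.png

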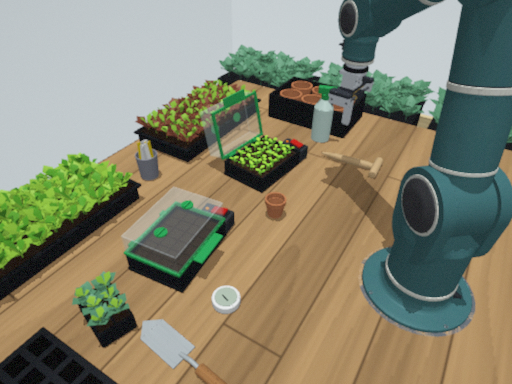

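View pics/top9.png

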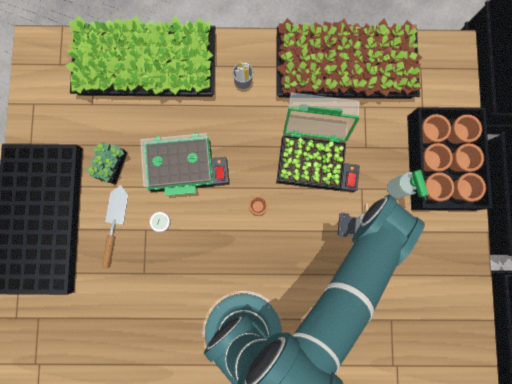

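```bash
python3 - <<'E'
from h import *
t=capture("top");s=capture("side")
def red(im,roi):
    H,S,V=cv2.split(cv2.cvtColor(im,cv2.COLOR_RGB2HSV));m=((H<5)|(H>174))&(S>180)&(V>90)
    x0,y0,x1,y1=roi;ys,xs=np.nonzero(m[y0:y1,x0:x1]);return xs.mean()+x0,ys.mean()+y0,len(xs),xs.min()+x0,xs.max()+x0,ys.min()+y0,ys.max()+y0
for nm,c,roi in(("top",t,(335,165,375,195)),("side",s,(270,110,320,170))):
    old=cv2.imread(f"pics/{nm}0.png")[:,:,::-1].copy()
    print(nm,"old",np.round(red(old,roi),1),"new",np.round(red(c["image"],roi),1))
    d=cv2.absdiff(cv2.cvtColor(old,7),cv2.cvtColor(c["image"].copy(),7))
    cv2.imwrite(f"pics/d{nm}.png",np.clip(d.astype(int)*3,0,255).astype(np.uint8))
# expected lip at 1.8
r=np.array([-np.cos(1.8),0,np.sin(1.8)])*.2
for y in(.055,-.055):
    p=W(.088+r[0],y,.062+r[2]);print("lip corner exp px",proj(t,p).round(1),proj(s,p).round(1))
# near/far rocker end expected px in side view for on/off
for a in(.18,-.18):
    print(a,[proj(s,W(-.048+dx,-.146,.061+.004-dx*np.tan(a))).round(1) for dx in(-.022,.022)])
E
```

```text
<stdin>:5: RuntimeWarning: Mean of empty slice.
  ret = ret.dtype.type(ret / rcount)
Traceback (most recent call last):
ValueError: zero-size array to reduction operation minimum which has no identity
```

```bash
python3 - <<'E'
from h import *
t=capture("top");s=capture("side")
def red(im,roi):
    H,S,V=cv2.split(cv2.cvtColor(im,cv2.COLOR_RGB2HSV));m=((H<6)|(H>172))&(S>150)&(V>90)
    x0,y0,x1,y1=roi;ys,xs=np.nonzero(m[y0:y1,x0:x1]);return (xs.mean()+x0,ys.mean()+y0,len(xs),xs.min()+x0,xs.max()+x0,ys.min()+y0,ys.max()+y0) if len(xs) else (0,)
for nm,c,roi in(("top",t,(335,165,375,195)),("side",s,(270,110,320,170))):
    old=cv2.imread(f"pics/{nm}0.png")[:,:,::-1].copy()
    print(nm,"old",np.round(red(old,roi),1),"new",np.round(red(c["image"],roi),1))
    d=cv2.absdiff(cv2.cvtColor(old,7),cv2.cvtColor(c["image"].copy(),7))
    cv2.imwrite(f"pics/d{nm}.png",np.clip(d.astype(int)*3,0,255).astype(np.uint8))
r=np.array([-np.cos(1.8),0,np.sin(1.8)])*.2
for y in(.055,-.055):
    p=W(.088+r[0],y,.062+r[2]);print("lip corner exp px",proj(t,p).round(1),proj(s,p).round(1))
E
```

```text
top old [350.9 179.2  97.  347.  355.  173.  185. ] new [351.  179.3  99.  347.  355.  173.  186. ]
side old [300.4 143.3  14.  299.  302.  142.  145. ] new [296.1 143.1  64.  290.  302.  139.  147. ]
lip corner exp px [308.5 106.5] [223.4  98.6]
lip corner exp px [342.8 110.7] [244.1  88.4]
```

View pics/dtop.png

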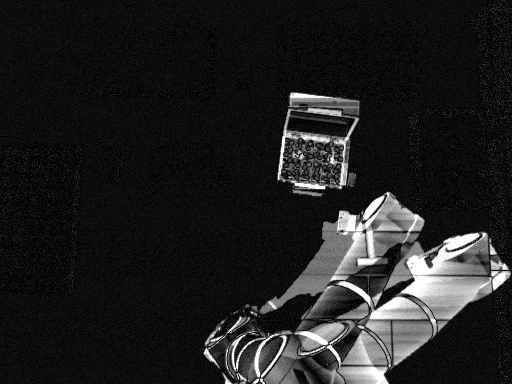

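```bash
python3 -c "
from station import *
print(sign_off())"
```

```text
the job is handed in; nothing more can be done
None
```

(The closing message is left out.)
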